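Blow off a turned flange with the two-stage air gun

TASK

Set the turned flange flat in the round dish of the blow-off station and let go of it. Then squeeze the trigger of the gun whose long nozzle points at that dish, past its first-stage pressure point into the second stage and fully home, hold it there for two seconds and let it spring back. Leave the trigger of the other gun, the one with the stubby nozzle, alone.

Things in the scene. Friction and masses are not known exactly. Their poses are not given: they have to be found in the camera images.
- flange_center (a point): Centre, half-way up, of the loose turned metal flange, z up: a disc 64 mm across, 15 mm thick, with a round hub 36 mm across on it, 35 mm high in all, 0.34 kg, disc down. Grip the hub, whose sides run from 2.5 mm below to 17.5 mm above this point. A sleeve and a V-block are other pieces, not wanted.
- dish (a point): Centre of the inner floor, 11 mm over the bench, of the blow-off station's round aluminium dish: 90 mm inside, rim 9 mm above the floor. It is fixed to a dark base plate 8 mm thick with the long-nozzle gun; z up, x along the gun, away from it. The bent nozzle ends 65 mm short of this point (x = -65 mm), 55 mm above it.
- squeeze_point (a point): Middle of the pinch on the long-nozzle gun, 85 mm over the bench; x along the gun to the dish, y towards the trigger, z up. The fixed tube's bare side is at y = -17 mm; the 16 mm tall steel lever's outer face at y = +29 free, +23 at the pressure point, +17 fully home. Fingers from above, closing along y. Free for 75 mm below, 55 mm beside and 20 mm ahead in x.
- second_stage (a joint): Second-stage travel of the long-nozzle gun's trigger, rad: 0 when free and all through the first stage (6 mm at the squeeze point, 2 to 4 N), up to 0.12 fully home (6 mm more; starts at 8 N, 12 N when home). A spring returns it.
- stub_lever (a joint): First-stage travel, rad, 0 free to 0.10, of the trigger of the other gun: same build and height, but a short conical brass nozzle, no dish, on its own small base plate beside the station. To be left alone.
Things that resemble listed ones, but are neither listed nor needed, are in the scene too. Leave any purple look-alike of the part that bears flange_center alone.

How it is judged:
By the outcome, as a careful person would: the job done as asked, in the order asked, and still so for the second after the job is handed in, with the robot touching nothing.
It also fails if it takes over 54 s, if anything falls off the work surface, if the arm or the gripper's body presses on something with over 40 N, if the wrist force passes 120 N, or if a joint passes its speed limit or range.

ROBOT

A 6-joint arm with a two-finger parallel gripper is mounted at the origin on a cart in front of the work surface, level with it; the furniture and walls round the work are solid. World frame = base frame: x ahead of the robot, y to its left, z up, the work surface at z = 0. Lengths are in m, angles in rad, forces in N, time in s.
With the tool pointing down it reaches from about 0.3 to 0.825 m from the base axis. Payload 5.4 kg.
Tool frame: the origin (TCP) lies midway between the tips of the shut fingers; the grasp point (between the pads) lies 19 mm behind it (bot.tcp_to_grasp is the distance from the TCP to the grasp point, in m); z points along the fingers, y is the line along which they close (so a half turn about z gives the same grasp; the last joint's range is limited). The gripper opens to 92 mm and grips with 3 to 60 N. Pads are 20 mm wide; open, the fingers measure 128 mm over their backs; the gripper's body (75 mm by 189 mm) begins 69 mm behind the grasp point.
Start: joints at [-1.41, 0.158, 1.597, -0, 1.386, -0.21], TCP at [0.208, -0.536, 0.215] pointing down, gripper open.
Joint ranges: [-2.91, 2.91], [-0.94, 2.29], [0.18, 2.7], [-1.29, 4.43], [0.17, 2.64], [-3, 3]. Speed limits (rad/s): [2.57, 2.57, 3.14, 3.14, 3.14, 3.14].

INTERFACE

Orientations are given as a unit quaternion [w, x, y, z].
In Python, from workcell import bot, capture, job gives the robot as it stands.
- The arm moves only by the shell command python3 -m jog 'ROWS'. ROWS is JSON, a list of rows, each a list of 3 entries, a list of its own where there are three numbers: the closure in counts, from 0 (fully open) to 255 (shut), then the shift along the world's x, y, z in m, then the turn, a rotation vector about the world's x, y, z in degrees. In form: [[grip, [dx, dy, dz], [wx, wy, wz]], ...]. A call has 1 to 8 rows; each row shifts and turns the commanded pose from where the row before left it; what a row does not reach is not made up. A row lasts 1/12 s, in which the tool goes at most 41.7 mm and 7.16 degrees, less where a joint would pass 70% of its speed; a pose out of reach is approached as far as the arm can. A call is refused whole if a number of a shift passes 0.0417 or a number of a turn 7.16, either way. A call with a gripper value outside its range is refused whole. The fingers move at their own pace and stop on an object; the grip force is fixed at half the most. Time passes only in rows, so rows that do not move let the fingers close. It gives the time, the measured TCP pose, the force, the opening and the grip force at its end, in the units of the state.
- bot.sense(): the state, without advancing time (a new reading comes with each control period).
- capture(name): name is "scene" or "top" or "wrist"; returns a dict with "frame" (420x560x3 uint8, red, green, blue), "fx", "fy", "cx", "cy" (pixels), "R" (3x3) and "t" (3): a world point X has camera coordinates R X + t; the wrist camera has in their place "mount" (4x4, takes a point from camera to tool coordinates, whose origin is the TCP and whose axes are the flange's). Camera axes: x right, y down, z forward; pixel columns grow to the right and rows downward; lengths in m; the calibration is good to about 2 mm. A picture is of the moment at which its call begins: read the wrist's pose just before it. There is no depth.
- job.job_done(): hands the job in; it is judged then, once.
The state is a dict: "time": time; "joint_positions": joint angles; "joint_velocities": joint speeds; "tau": joint torques, N m; "tool_pos": TCP position; "eef_rot": TCP orientation; "wrist_force": force on the tool from outside, world axes, zero at the start; "wrist_torque": the same for the moment, N m; "gripper_width": finger opening in m; "grip_force": force on a finger pad.
Only numpy, scipy, OpenCV 4.12 (cv2) and the standard library are available. Lean on these libraries where they do the work, as an engineer would, in place of code of your own. Each camera call takes 0.05 s, during which the arm holds its last target. There are 200 camera calls.

## Working session

There is one attempt and no reset: what is moved stays moved. The work goes in short steps, Python scripts to look and compute and a shell command to move; the robot and the scene stay as the last step left them, time stands still between calls to the robot, and variables do not carry over. Pictures are saved under pics/ and viewed, at most 10 in all, crops included, and the job is handed in when it is done.

```bash
mkdir -p pics; ls
cat > h.py <<'E'
import cv2,numpy as np
from workcell import bot,capture,job
def snap(n,f):
    c=capture(n); cv2.imwrite('pics/'+f,cv2.cvtColor(c['frame'],cv2.COLOR_RGB2BGR)); return c
def onplane(c,u,v,z):
    d=np.array([(u-c['cx'])/c['fx'],(v-c['cy'])/c['fy'],1]); R=np.array(c['R']);o=-R.T@np.array(c['t']);w=R.T@d
    return o+w*(z-o[2])/w[2]
def proj(c,X):
    p=np.array(c['R'])@X+np.array(c['t']); return np.array([p[0]/p[2]*c['fx']+c['cx'],p[1]/p[2]*c['fy']+c['cy']])
E
python3 - <<'E'
from h import *
import pickle
for n in('top','scene'):
    c=snap(n,n+'0.png'); pickle.dump(c,open(n+'.pkl','wb')); R=np.array(c['R']);print(n,-R.T@np.array(c['t']),c['fx'],R)
s=bot.sense();print(s)
E
```

```text
pics
top [ 0.3378107  -0.05831359  1.46863661] 440.81141160987323 [[-0.02362011 -0.99970361  0.0058983 ]
 [-0.98672064  0.02236417 -0.16087953]
 [ 0.16069994 -0.00961997 -0.98695643]]
scene [ 0.75762757 -0.91386891  1.01290181] 503.1548063686391 [[ 9.74775681e-01  2.23186249e-01 -5.19875556e-04]
 [ 1.62757693e-01 -7.12441322e-01 -6.82595998e-01]
 [-1.52716421e-01  6.65293365e-01 -7.30795754e-01]]
{'time': 0.1, 'joint_positions': array([-1.41009628e+00,  1.58985592e-01,  1.59806097e+00, -1.65370456e-05,
        1.38620094e+00, -2.10097389e-01]), 'joint_velocities': array([-0.00013318, -0.00062166, -0.00217767, -0.00150997, -0.00071452,
       -0.00048701]), 'tau': array([-4.57501274e-04, -3.86505353e+01, -3.22960997e+01,  7.02851708e-02,
        3.39341769e-02, -4.33225500e-05]), 'tool_pos': array([ 0.20824331, -0.53537797,  0.21374032]), 'eef_rot': array([-8.27375407e-04,  9.82862212e-01,  1.84339869e-01,  1.23099627e-05]), 'wrist_force': array([-0.0411078 ,  0.13827007,  0.32901435]), 'wrist_torque': array([-0.01003398,  0.04005981, -0.02704537]), 'grip_force': 0.0, 'gripper_width': 0.09195049906049184}
```

View pics/top0.png

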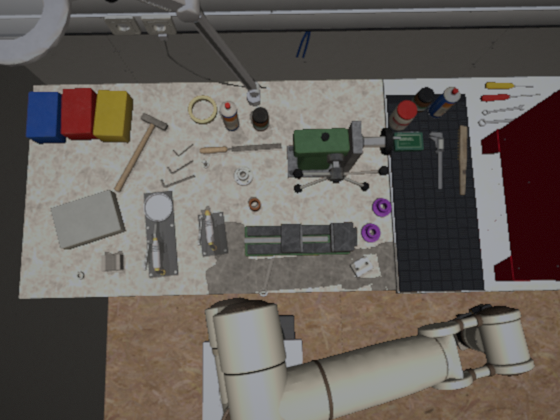

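View pics/scene0.png

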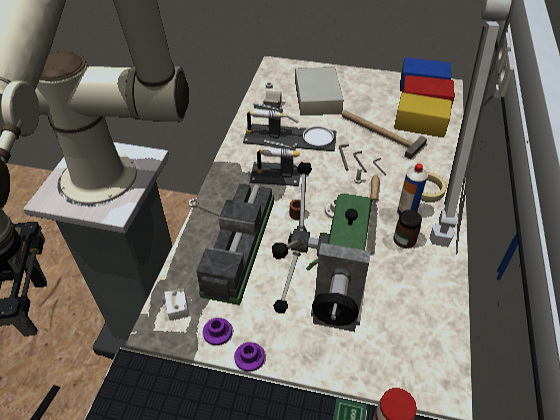

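Run:
```python
from h import *
import pickle
c=pickle.load(open('top.pkl','rb'))
im=cv2.imread('pics/top0.png')
a=cv2.resize(im[185:285,130:230],(500,500),interpolation=cv2.INTER_CUBIC)
b=cv2.resize(im[150:210,220:280],(300,300),interpolation=cv2.INTER_CUBIC)
o=np.zeros((500,800,3),np.uint8);o[:,:500]=a;o[:300,500:]=b
cv2.imwrite('pics/crop1.png',o)
for n,u,v,z in(('fl',243,176,.035),('dish',159,207,.011),('gunrear',156,270,.09),('stub',209,230,.09),('sleeve',255,204,.02),('pressknob',298,188,.1),('press',305,150,.2),('purple',382,207,.03)):print(n,onplane(c,u,v,z).round(3))
```

```text
fl [0.685 0.022 0.035]
dish [0.591 0.306 0.011]
gunrear [0.38  0.292 0.09 ]
stub [0.5   0.128 0.09 ]
sleeve [ 0.592 -0.016  0.02 ]
pressknob [ 0.627 -0.156  0.1  ]
press [ 0.721 -0.173  0.2  ]
purple [ 0.571 -0.437  0.03 ]
```

View pics/crop1.png

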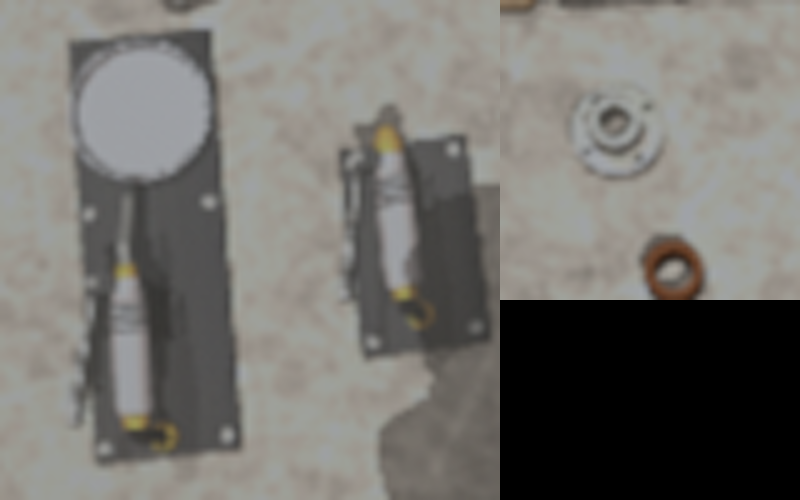

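Run:
```python
from h import *
import pickle
c=pickle.load(open('top.pkl','rb'))
P=lambda x,y,z,ox=130,oy=185:onplane(c,ox+x/5-.4,oy+y/5-.4,z)
print('disc',P(118,132,.015,220,150),'hub',P(114,122,.035,220,150))
print('dish rim',P(144,112,.020))
L=[P(70,43,.008),P(97,462,.008)];R=[P(210,30,.008),P(240,450,.008)]
for a,b in(L,R):d=a-b;print(a,b,np.degrees(np.arctan2(d[1],d[0])))
a,b=P(125,272,.09),P(134,422,.09);d=a-b;print('tube ends',a,b,np.degrees(np.arctan2(d[1],d[0])))
print('lever',P(78,370,.085),P(78,420,.085),'nozzle end',P(133,190,.066))
```

```text
disc [0.69014166 0.02232213 0.015     ] hub [0.69219946 0.02379113 0.035     ]
dish rim [0.58939499 0.30540242 0.02      ]
[0.63981224 0.35906043 0.008     ] [0.35993334 0.33497015 0.008     ] 4.919546909215557
[0.64664743 0.26493167 0.008     ] [0.36550214 0.24167924 0.008     ] 4.72794957803716
tube ends [0.47590203 0.29789197 0.09      ] [0.38264736 0.29054706 0.09      ] 4.503419931059841
lever [0.41579346 0.32726535 0.085     ] [0.38485781 0.32656734 0.085     ] nozzle end [0.53086608 0.29998623 0.066     ]
```

```bash
python3 -m jog '[[0,[0.01,0.04,0.035],[0,0,-5]],[0,[0.015,0.037,0.035],[0,0,-5]],[0,[0.02,0.036,0.02],[0,0,-5]],[0,[0.02,0.036,0],[0,0,-5]],[0,[0.02,0.036,0],[0,0,0]],[0,[0.02,0.036,0],[0,0,0]],[0,[0.02,0.036,0],[0,0,0]],[0,[0.02,0.036,0],[0,0,0]]]'
```

```text
time: 0.77
tool_pos: [0.3463, -0.2613, 0.2869]
eef_rot: [-0.0, 1.0, 0.011, -0.0]
wrist_force: [0.6, -0.0, -0.0]
gripper_width: 0.0917
grip_force: 0.0
```

```bash
python3 -m jog '[[0,[0.01,0.04,0],[0,0,3.5]],[0,[0.01,0.04,0],[0,0,0]],[0,[0.01,0.04,0],[0,0,0]],[0,[0.01,0.04,0],[0,0,0]],[0,[0.01,0.04,0],[0,0,0]],[0,[0.02,0.035,0],[0,0,0]],[0,[0.03,0.025,0],[0,0,0]],[0,[0.035,0.02,0],[0,0,0]]]'
python3 -m jog '[[0,[0.038,0.005,0],[0,0,0]],[0,[0.04,0,-0.01],[0,0,0]],[0,[0.04,0,-0.01],[0,0,0]],[0,[0.03,0,-0.01],[0,0,0]],[0,[0,0,0],[0,0,0]],[0,[0,0,0],[0,0,0]]]'
python3 - <<'E'
from h import *
import pickle
s=bot.sense();c=snap('wrist','w1.png');pickle.dump((s,c),open('w1.pkl','wb'))
print(s['tool_pos'],s['eef_rot'],c['mount'],c['fx'],c['cx'],c['cy'])
E
```

```text
time: 1.43
tool_pos: [0.4813, 0.0196, 0.2874]
eef_rot: [0.0, 0.999, 0.043, 0.0]
wrist_force: [1.1, -2.0, 0.7]
gripper_width: 0.0922
grip_force: 0.0
time: 1.93
tool_pos: [0.6287, 0.0218, 0.2542]
eef_rot: [-0.001, 0.999, 0.042, -0.003]
wrist_force: [-0.8, -0.5, 0.4]
gripper_width: 0.0921
grip_force: 0.0
[0.62869301 0.02182821 0.25420155] [-5.02741526e-04  9.99134492e-01  4.15111966e-02 -2.61434716e-03] [[-3.00907904e-04 -9.63894123e-01 -2.66285617e-01  7.51135068e-02]
 [ 9.99999827e-01 -4.24595265e-04  4.06920319e-04 -7.35276325e-04]
 [-5.05291716e-04 -2.66285448e-01  9.63894084e-01 -1.69353879e-01]
 [ 0.00000000e+00  0.00000000e+00  0.00000000e+00  1.00000000e+00]] 309.3091789830102 281.4444540288412 207.63580842036737
```

View pics/w1.png

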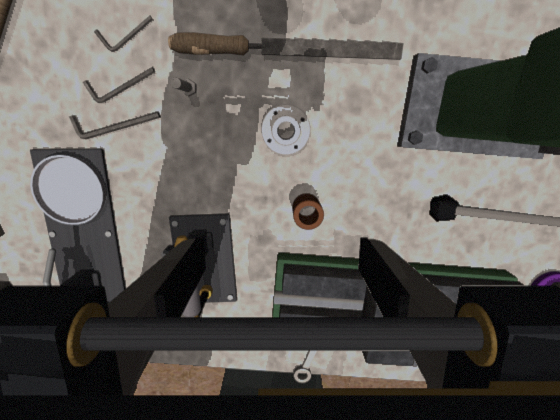

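```bash
cat >> h.py <<'E'
from scipy.spatial.transform import Rotation as Ro
def wcam(s,c):
    M=np.array(c['mount']);q=np.array(s['eef_rot']);T=np.eye(4);T[:3,:3]=Ro.from_quat(q[[1,2,3,0]]).as_matrix();T[:3,3]=s['tool_pos']
    W=np.linalg.inv(T@M); d=dict(c);d['R']=W[:3,:3];d['t']=W[:3,3];return d
E
python3 - <<'E'
from h import *
import pickle
s,c=pickle.load(open('w1.pkl','rb'));c=wcam(s,c)
print(onplane(c,286,131,.015),onplane(c,286.5,129.5,.035),onplane(c,68,188.5,.02),onplane(c,443,208,.15))
g=cv2.cvtColor(c['frame'],cv2.COLOR_RGB2GRAY)
for box,z in(((250,90,330,170),.015),((20,140,120,235),.02)):
    x0,y0,x1,y1=box;m=(cv2.GaussianBlur(g[y0:y1,x0:x1],(3,3),0)>175).astype(np.uint8)
    r=cv2.HoughCircles(g[y0:y1,x0:x1],cv2.HOUGH_GRADIENT,1,50,param1=100,param2=12,minRadius=18,maxRadius=40)
    if r is not None:print(r[0][:2],[onplane(c,a[0]+x0,a[1]+y0,z) for a in r[0][:2]])
E
```

```text
[0.69187737 0.02205654 0.015     ] [0.69430659 0.02192715 0.035     ] [0.59394712 0.3050048  0.02      ] [ 0.63956906 -0.12525662  0.15      ]
[[35.5 38.5 23.9]] [array([0.69491757, 0.02296272, 0.015     ])]
[[50.5 45.5 38.3]] [array([0.59833995, 0.30127116, 0.02      ])]
```

```bash
python3 -m jog '[[0,[0.032,0,-0.026],[0,0,0]],[0,[0.032,0,-0.026],[0,0,0]],[0,[0,0,-0.04],[0,0,0]],[0,[0,0,-0.04],[0,0,0]],[0,[0,0,-0.034],[0,0,0]],[0,[0,0,0],[0,0,0]],[0,[0,0,0],[0,0,0]]]'
python3 - <<'E'
from h import *
import pickle
s=bot.sense();c=snap('wrist','w2.png');pickle.dump((s,c),open('w2.pkl','wb'))
c=wcam(s,c);print(s['tool_pos'],proj(c,np.array([.692,.022,.035])),proj(c,np.array([.692,.022,.015])))
E
```

```text
time: 2.57
tool_pos: [0.6913, 0.0218, 0.0912]
eef_rot: [-0.0, 0.999, 0.041, -0.001]
wrist_force: [0.7, -0.5, 0.4]
gripper_width: 0.0919
grip_force: 0.0
[0.69132829 0.02183136 0.0912152 ] [282.18206713 222.67144708] [282.12916927 215.05696915]
```

View pics/w2.png

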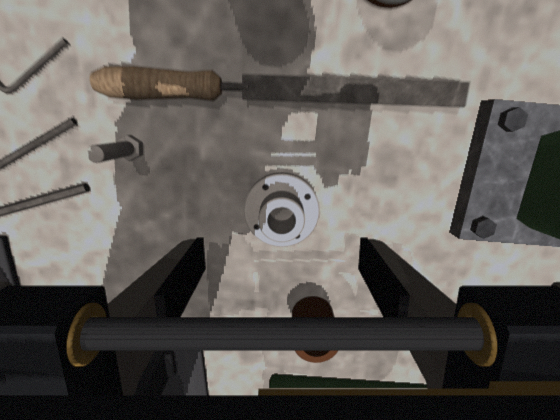

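```bash
python3 -m jog '[[0,[0.003,0,-0.03],[0,0,0]],[0,[0,0,-0.03],[0,0,0]],[0,[0,0,-0.013],[0,0,0]],[0,[0,0,0],[0,0,0]],[255,[0,0,0],[0,0,0]],[255,[0,0,0],[0,0,0]],[255,[0,0,0],[0,0,0]],[255,[0,0,0],[0,0,0]]]'
python3 -m jog '[[255,[0,0,0],[0,0,0]],[255,[0,0,0],[0,0,0]]]'
```

```text
time: 3.28
tool_pos: [0.6975, 0.0215, 0.0206]
eef_rot: [0.0, 0.999, 0.041, 0.002]
wrist_force: [-0.5, 0.6, 0.4]
gripper_width: 0.0671
grip_force: 0.0
time: 3.45
tool_pos: [0.6964, 0.0217, 0.019]
eef_rot: [0.0, 0.999, 0.041, 0.001]
wrist_force: [-0.3, -0.2, 0.1]
gripper_width: 0.0542
grip_force: 0.0
```

```bash
python3 -m jog '[[255,[0,0,0],[0,0,0]],[255,[0,0,0],[0,0,0]],[255,[0,0,0],[0,0,0]],[255,[0,0,0],[0,0,0]],[255,[0,0,0],[0,0,0]],[255,[0,0,0],[0,0,0]]]'
```

```text
time: 3.95
tool_pos: [0.6959, 0.0219, 0.0182]
eef_rot: [-0.0, 0.999, 0.041, -0.0]
wrist_force: [-0.9, 1.0, -0.7]
gripper_width: 0.0353
grip_force: 30.0
```

```bash
python3 -m jog '[[255,[0,0,0.02],[0,0,0]],[255,[0,0,0.035],[0,0,0]],[255,[0,0,0.04],[0,0,0]],[255,[-0.01,0.015,0.037],[0,0,0]],[255,[-0.02,0.03,0.02],[0,0,0]],[255,[-0.02,0.035,0.015],[0,0,0]],[255,[-0.02,0.035,0.015],[0,0,0]],[255,[-0.02,0.035,0],[0,0,0]]]'
python3 -m jog '[[255,[-0.02,0.035,0],[0,0,0]],[255,[-0.02,0.035,0],[0,0,0]],[255,[-0.02,0.033,0],[0,0,0]],[255,[-0.02,0.03,0],[0,0,0]],[255,[-0.006,0,0],[0,0,0]],[255,[0,0,0],[0,0,0]],[255,[0,0,0],[0,0,0]]]'
python3 - <<'E'
from h import *
import pickle
s=bot.sense();c=snap('wrist','w3.png');pickle.dump((s,c),open('w3.pkl','wb'))
c=wcam(s,c);print(s['tool_pos'],proj(c,np.array([.594,.305,.02])))
E
```

```text
time: 4.62
tool_pos: [0.6079, 0.1705, 0.2027]
eef_rot: [-0.0, 0.999, 0.041, 0.003]
wrist_force: [0.3, 0.7, -2.1]
gripper_width: 0.035
grip_force: 30.0
time: 5.2
tool_pos: [0.5211, 0.302, 0.1988]
eef_rot: [0.001, 0.999, 0.042, -0.0]
wrist_force: [0.5, 0.0, -1.9]
gripper_width: 0.0354
grip_force: 30.0
[0.52114713 0.30200117 0.19875038] [284.62477002 124.2574482 ]
```

View pics/w3.png

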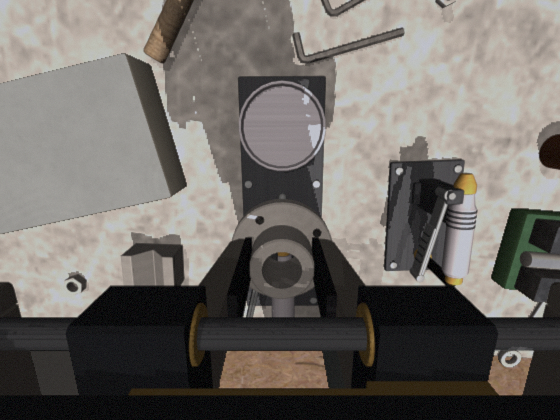

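```bash
python3 -m jog '[[255,[0.036,0.006,0],[0,0,0]],[255,[0.037,0,-0.015],[0,0,0]],[255,[0,0,-0.035],[0,0,0]],[255,[0,0,-0.035],[0,0,0]],[255,[0,0,-0.035],[0,0,0]],[255,[0,0,-0.02],[0,0,0]],[255,[0,0,-0.015],[0,0,0]],[255,[0,0,0],[0,0,0]]]'
python3 -m jog '[[255,[0,0,-0.005],[0,0,0]],[255,[0,0,-0.005],[0,0,0]],[255,[0,0,0],[0,0,0]]]'
```

```text
time: 5.92
tool_pos: [0.5924, 0.3062, 0.0398]
eef_rot: [0.001, 0.999, 0.04, -0.003]
wrist_force: [-0.0, -0.6, -3.3]
gripper_width: 0.0351
grip_force: 30.0
time: 6.17
tool_pos: [0.5953, 0.3085, 0.0353]
eef_rot: [-0.0, 0.999, 0.041, 0.001]
wrist_force: [-0.5, 0.1, -3.4]
gripper_width: 0.0351
grip_force: 30.0
```

```bash
python3 -m jog '[[255,[0,0,-0.003],[0,0,0]],[255,[0,0,0],[0,0,0]],[255,[0,0,0],[0,0,0]]]'
python3 -m jog '[[255,[0,0,-0.0015],[0,0,0]],[255,[0,0,0],[0,0,0]],[255,[0,0,0],[0,0,0]]]'
```

```text
time: 6.42
tool_pos: [0.5946, 0.3087, 0.0319]
eef_rot: [-0.0, 0.999, 0.041, 0.0]
wrist_force: [0.1, -0.4, -3.0]
gripper_width: 0.0353
grip_force: 30.0
time: 6.67
tool_pos: [0.5942, 0.3086, 0.0298]
eef_rot: [0.0, 0.999, 0.041, 0.0]
wrist_force: [0.3, 0.6, -2.0]
gripper_width: 0.0355
grip_force: 30.0
```

```bash
python3 -m jog '[[255,[0,0,-0.001],[0,0,0]],[255,[0,0,0],[0,0,0]],[255,[0,0,0],[0,0,0]]]'
python3 -m jog '[[90,[0,0,0],[0,0,0]],[90,[0,0,0],[0,0,0]],[90,[0,0,0],[0,0,0]],[90,[0,0,0],[0,0,0]],[90,[0,0,0],[0,0,0]],[90,[0,0,0],[0,0,0]]]'
```

```text
time: 6.92
tool_pos: [0.5946, 0.3087, 0.0292]
eef_rot: [-0.0, 0.999, 0.041, 0.0]
wrist_force: [-0.3, 0.6, -0.4]
gripper_width: 0.0352
grip_force: 30.0
time: 7.42
tool_pos: [0.5943, 0.3085, 0.0288]
eef_rot: [-0.0, 0.999, 0.041, 0.0]
wrist_force: [0.1, -0.5, 0.4]
gripper_width: 0.059
grip_force: 0.0
```

```bash
python3 -m jog '[[90,[0,0,0.03],[0,0,0]],[90,[0,0,0.04],[0,0,0]],[90,[0,0,0.04],[0,0,0]],[0,[0,0,0.04],[0,0,0]],[0,[-0.02,0,0.035],[0,0,0]],[0,[-0.036,0,0.02],[0,0,0]],[0,[-0.04,0,0],[0,0,0]],[0,[-0.04,0,0],[0,0,0]]]'
python3 -m jog '[[0,[-0.04,-0.004,0],[0,0,0]],[0,[-0.04,-0.004,0],[0,0,0]],[0,[-0.04,-0.004,0],[0,0,0]],[0,[-0.034,-0.004,0],[0,0,0]],[0,[0,0,0],[0,0,0]],[0,[0,0,0],[0,0,0]],[0,[0,0,0],[0,0,0]]]'
python3 - <<'E'
from h import *
import pickle
s=bot.sense();c=snap('wrist','w4.png');pickle.dump((s,c),open('w4.pkl','wb'))
E
```

```text
time: 8.08
tool_pos: [0.4581, 0.3087, 0.236]
eef_rot: [-0.001, 0.999, 0.041, 0.002]
wrist_force: [-0.5, 0.6, -0.2]
gripper_width: 0.0903
grip_force: 0.0
time: 8.67
tool_pos: [0.305, 0.2927, 0.2343]
eef_rot: [-0.0, 0.999, 0.041, 0.001]
wrist_force: [1.1, 0.2, 0.1]
gripper_width: 0.0921
grip_force: 0.0
```

View pics/w4.png

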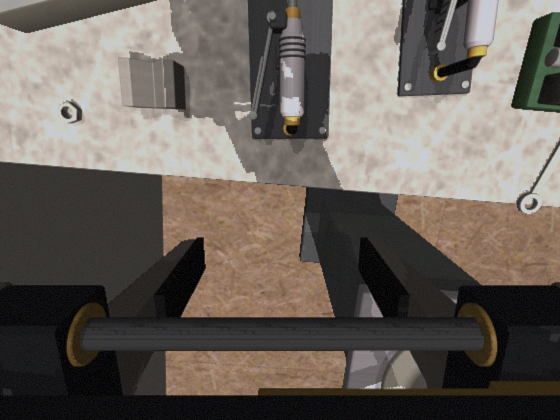

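```bash
python3 -m jog '[[0,[0.02,0,-0.03],[0,0,0]],[0,[0.02,0,-0.03],[0,0,0]],[0,[0,0,0],[0,0,0]],[0,[0,0,0],[0,0,0]],[0,[0,0,0],[0,0,0]]]'
python3 - <<'E'
from h import *
import pickle
s=bot.sense();c=snap('wrist','w5.png');pickle.dump((s,c),open('w5.pkl','wb'))
im=cv2.imread('pics/w5.png')[0:180,180:420];cv2.imwrite('pics/w5c.png',cv2.resize(im,None,fx=3.3,fy=3.3,interpolation=cv2.INTER_CUBIC))
E
```

```text
time: 9.13
tool_pos: [0.3451, 0.2927, 0.1745]
eef_rot: [-0.0, 0.999, 0.041, 0.0]
wrist_force: [-1.1, 0.4, 0.5]
gripper_width: 0.0919
grip_force: 0.0
```

View pics/w5c.png

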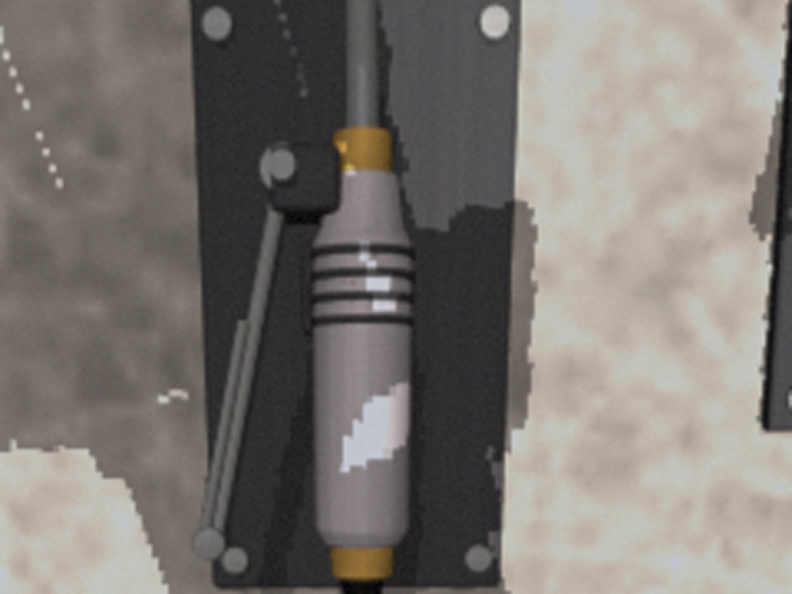

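Run:
```python
from h import *
import pickle
s,c=pickle.load(open('w5.pkl','rb'));c=wcam(s,c)
a=np.radians(4.8);ex=np.array([np.cos(a),np.sin(a)]);ey=np.array([-ex[1],ex[0]])
T=np.array(s['tool_pos'])[:2]
for n,x,y,z in(('tubeL',315,400,.085),('tubeR',411,400,.085),('tubeL',313,290,.085),('tubeR',413,290,.085),('front',362,130,.085),('rear',362,560,.085),('levpivot',283,165,.095),('lev end',206,543,.093),('lev outer 450',215,450,.093),('lev outer 330',240,330,.093),('lev outer 400',225,400,.093),('pl',192,10,.008),('pl',213,583,.008),('pr',520,10,.008),('pr',500,583,.008)):
    p=onplane(c,180+x/3.3,y/3.3,z);d=p[:2]-T;print(n,p.round(4),'rel gun',(1e3*np.array([d@ex,d@ey])).round(1))
D=np.array([.5935,.3077])-T;print('dish',D@ex,D@ey)
```

```text
tubeL [0.4202 0.3043 0.085 ] rel gun [75.9  5.3]
tubeR [0.4221 0.2809 0.085 ] rel gun [ 75.8 -18.1]
tubeL [0.4453 0.3067 0.085 ] rel gun [101.1   5.6]
tubeR [0.4472 0.283  0.085 ] rel gun [101.  -18.2]
front [0.4804 0.2981 0.085 ] rel gun [135.4  -5.9]
rear [0.3821 0.2894 0.085 ] rel gun [36.6 -6.4]
levpivot [0.4697 0.315  0.095 ] rel gun [126.1  11.9]
lev end [0.3843 0.3283 0.093 ] rel gun [42.1 32.2]
lev outer 450 [0.4068 0.3272 0.093 ] rel gun [64.4 29.2]
lev outer 330 [0.4344 0.3228 0.093 ] rel gun [91.6 22.5]
lev outer 400 [0.4185 0.3254 0.093 ] rel gun [75.9 26.5]
pl [0.5256 0.3494 0.008 ] rel gun [184.6  41.5]
pl [0.3592 0.335  0.008 ] rel gun [17.7 41. ]
pr [0.5333 0.2551 0.008 ] rel gun [184.4 -53.2]
pr [0.367 0.24  0.008] rel gun [ 17.4 -54.3]
dish 0.24882978534832978 -0.005804250633342949
```

```bash
python3 -m jog '[[50,[0.034,0.004,0],[0,0,0]],[50,[0.035,0.003,0],[0,0,0]],[50,[0,0,0],[0,0,0]],[50,[0,0,0],[0,0,0]],[50,[0,0,-0.02],[0,0,0]],[50,[0,0,-0.02],[0,0,0]],[50,[0,0,-0.02],[0,0,0]],[50,[0,0,0],[0,0,0]]]'
python3 -m jog '[[50,[0,0,-0.02],[0,0,0]],[50,[0,0,-0.018],[0,0,0]],[50,[0,0,-0.01],[0,0,0]],[50,[0,0,0],[0,0,0]],[50,[0,-0.002,0],[0,0,0]],[50,[0,0,0],[0,0,0]],[50,[0,0,0],[0,0,0]]]'
python3 - <<'E'
from h import *
snap('wrist','w6.png')
c=capture('top');import pickle
t=c['frame'][190:290,120:240,::-1];w=cv2.imread('pics/w6.png')
o=np.zeros((420,800,3),np.uint8);o[:,:400]=cv2.resize(w,(560,420))[:,80:480];o[:333,400:]=cv2.resize(t,(400,333),interpolation=cv2.INTER_CUBIC);cv2.imwrite('pics/w6c.png',o)
E
```

```text
time: 9.85
tool_pos: [0.4098, 0.2987, 0.1112]
eef_rot: [0.001, 0.999, 0.042, -0.003]
wrist_force: [-0.8, -0.2, -0.5]
gripper_width: 0.074
grip_force: 0.0
time: 10.43
tool_pos: [0.4143, 0.2979, 0.0674]
eef_rot: [-0.0, 0.999, 0.041, 0.001]
wrist_force: [-0.1, -0.2, 0.5]
gripper_width: 0.0741
grip_force: 0.0
```

View pics/w6c.png

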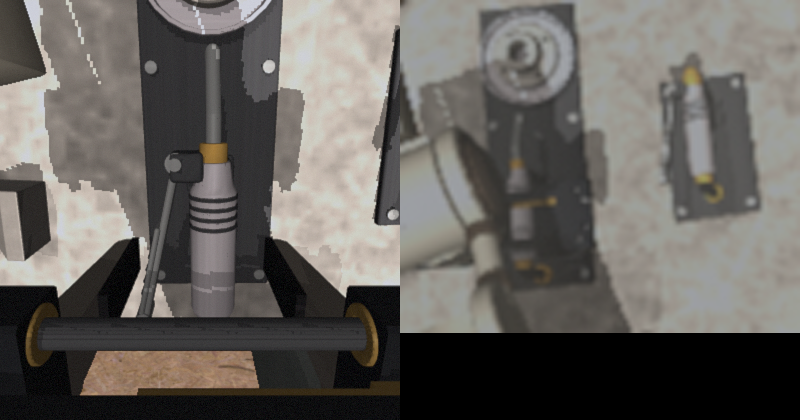

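```bash
python3 -m jog '[[130,[0,0,0],[0,0,0]],[130,[0,0,0],[0,0,0]],[140,[0,0,0],[0,0,0]],[150,[0,0,0],[0,0,0]],[160,[0,0,0],[0,0,0]],[180,[0,0,0],[0,0,0]],[255,[0,0,0],[0,0,0]],[255,[0,0,0],[0,0,0]]]'
python3 -m jog '[[255,[0,0,0],[0,0,0]],[255,[0,0,0],[0,0,0]],[255,[0,0,0],[0,0,0]],[255,[0,0,0],[0,0,0]]]'
```

```text
time: 11.2
tool_pos: [0.4123, 0.2963, 0.0656]
eef_rot: [0.002, 0.999, 0.042, -0.001]
wrist_force: [-3.4, -3.5, 4.1]
gripper_width: 0.0322
grip_force: 30.1
time: 11.53
tool_pos: [0.4123, 0.2963, 0.0656]
eef_rot: [0.002, 0.999, 0.042, -0.001]
wrist_force: [-3.8, -3.3, 4.0]
gripper_width: 0.0316
grip_force: 30.1
```

```bash
for i in 1 2 ; do python3 -m jog '[[255,[0,0,0],[0,0,0]],[255,[0,0,0],[0,0,0]],[255,[0,0,0],[0,0,0]],[255,[0,0,0],[0,0,0]],[255,[0,0,0],[0,0,0]],[255,[0,0,0],[0,0,0]],[255,[0,0,0],[0,0,0]],[255,[0,0,0],[0,0,0]]]'; done
python3 -m jog '[[255,[0,0,0],[0,0,0]],[255,[0,0,0],[0,0,0]],[255,[0,0,0],[0,0,0]],[255,[0,0,0],[0,0,0]],[255,[0,0,0],[0,0,0]],[255,[0,0,0],[0,0,0]]]'
python3 -m jog '[[50,[0,0,0],[0,0,0]],[50,[0,0,0],[0,0,0]],[50,[0,0,0],[0,0,0]],[50,[0,0,0],[0,0,0]],[50,[0,0,0],[0,0,0]],[50,[0,0,0],[0,0,0]],[50,[0,0,0],[0,0,0]],[50,[0,0.002,0],[0,0,0]]]'
```

```text
time: 12.2
tool_pos: [0.4123, 0.2963, 0.0656]
eef_rot: [0.001, 0.999, 0.042, -0.001]
wrist_force: [-4.5, -3.6, 5.1]
gripper_width: 0.0325
grip_force: 30.1
time: 12.87
tool_pos: [0.4123, 0.2963, 0.0656]
eef_rot: [0.001, 0.999, 0.042, -0.001]
wrist_force: [-4.2, -4.1, 5.3]
gripper_width: 0.0328
grip_force: 30.1
time: 13.37
tool_pos: [0.4123, 0.2963, 0.0656]
eef_rot: [0.001, 0.999, 0.042, -0.001]
wrist_force: [-4.7, -3.9, 5.3]
gripper_width: 0.0322
grip_force: 30.1
time: 14.03
tool_pos: [0.4132, 0.299, 0.0656]
eef_rot: [0.0, 0.999, 0.041, -0.0]
wrist_force: [0.7, 0.0, 0.1]
gripper_width: 0.0737
grip_force: 0.0
```

Held about 2.2 s fully home and released. Now I'll retreat upward and check.

```bash
python3 -m jog '[[50,[0,0,0.02],[0,0,0]],[50,[0,0,0.03],[0,0,0]],[50,[0,0,0.035],[0,0,0]],[50,[0,0,0.035],[0,0,0]],[50,[-0.03,0,0.02],[0,0,0]],[50,[-0.03,0,0],[0,0,0]],[50,[0,0,0],[0,0,0]],[50,[0,0,0],[0,0,0]]]'
python3 - <<'E'
from h import *
c=snap('wrist','w7.png')
E
```

```text
time: 14.7
tool_pos: [0.3526, 0.2996, 0.2059]
eef_rot: [0.0, 0.999, 0.042, 0.0]
wrist_force: [0.0, 0.5, 0.6]
gripper_width: 0.0741
grip_force: 0.0
```

View pics/w7.png

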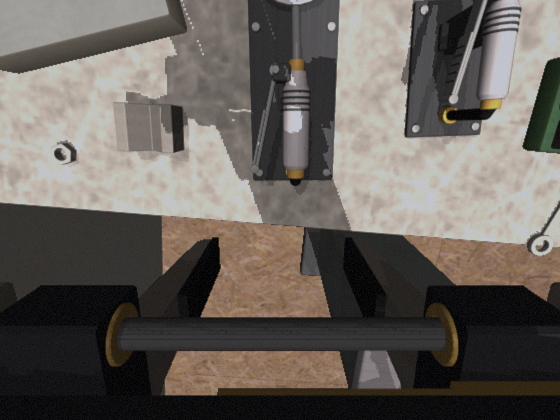

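The long gun's lever has sprung back: its free end is at (257,170) and its pivot at (279,72). The stubby gun is undisturbed, and the arm is clear of everything.

```bash
python3 -c "
from workcell import job
print(job.job_done())"
```

```text
the job is handed in; nothing more can be done
None
```

The flange is in the dish and released. The long-nozzle trigger was squeezed home, held about 2.2 s and sprang back. The stub gun was left alone, and the job was handed in at about 15 s with no verdict shown.

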